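# Shut off the lathe's air in the valve box

### The arm

A 6-joint arm with a two-finger parallel gripper is mounted at the origin on the work surface. World frame = base frame: x ahead of the robot, y to its left, z up, the work surface at z = 0. Lengths are in m, angles in degrees, forces in N, time in s.
With the tool pointing down it reaches from about 0.25 to 0.725 m from the base axis. Payload 9.7 kg.
Tool frame: the origin (TCP) lies midway between the tips of the shut fingers; the grasp point (between the pads) lies 19 mm behind it; x points along the fingers, y is the direction in which the jaws open and shut, and the axes are right-handed (so a half turn about x gives the same grasp; the last joint's range is limited). The gripper opens to 85 mm and grips with 20 to 120 N. Pads are 22 mm wide; open, the fingers measure 114 mm over their backs; the gripper's body (76 mm by 85 mm) begins 54 mm behind the grasp point. The pads swing forward as they close: fully open they stand 13 mm farther back than shut.
Start: joints at [0, 4.979, 10.078, 95.1, 0, 90], TCP at [0.55, -0, 0.231] pointing down, gripper open.
Joint ranges: [-179.16, 179.16], [-48.56, 103.87], [-65.8, 70.77], [-126.05, 130.52], [-82.76, 87.17], [-180, 180]. Speed limits (degrees/s): [127.2, 127.2, 147.25, 180, 180, 180].

### API

Orientations are given as [roll, pitch, yaw] about the fixed x, y, z axes, in that order (R = Rz(yaw) Ry(pitch) Rx(roll)).
In Python, from workcell import bot, cams gives the robot as it stands.
- The arm moves only by the tool apply_moves, never from a script. Its argument "commands" is a list of rows, each a list of 5 numbers: the shift along the tool's x, y, z in m, then the turn about the tool's x in rad, then the opening, from -1 (shut) to 1 (fully open). In form: [[tx, ty, tz, roll, hand], ...]. A call has 1 to 12 rows; each row is the pose to reach, as a shift and turn from the pose measured when the call began, along the tool's axes at that moment; what a row does not reach only later rows make up. A row lasts 1/10 s, in which the tool goes at most 50 mm and 8.59 degrees, less where a joint would pass 70% of its speed; a pose out of reach is approached as far as the arm can. A call with a gripper value outside its range is refused whole. The fingers move at their own pace and stop on an object; "newtons" is the grip in N (left out, the last holds). Time passes only in rows, so rows that repeat a pose let the fingers close. It gives the time, the measured TCP pose, the force and the opening at its end, in the units of the state.
- bot.get_obs(): the state, without advancing time (a new reading comes with each control period).
- cams.camera(name): name is "scene" or "side" or "wrist"; returns a dict with "frame" (420x560x3 uint8, blue, green, red), "depth" (420x560 float32, m along the optical axis (not along the pixel's ray), 0 where there is no reading), "camera_matrix" (3x3 intrinsics, pixels), "R" (3x3) and "t" (3): a world point X has camera coordinates R X + t; the wrist camera has in their place "mount" (4x4, takes a point from camera to tool coordinates, whose origin is the TCP and whose axes are the tool frame's). Camera axes: x right, y down, z forward; pixel columns grow to the right and rows downward; lengths in m; the calibration is good to about 2 mm. A picture is of the moment at which its call begins: read the wrist's pose just before it.
- bot.job_done(): hands the job in, once; it reports no verdict.
Trained networks look in the newest picture that a camera, given by its name, has taken for a name from the list of things; names that differ only in an ending like _2 or _b are one class to them, and where a whole thing is asked for, a point or a joint stands for the part that bears it (a point fixed in the world has none). Each returns a list of dicts, best first, with "confidence" (0 to 1); they miss things now and then, are a little off and sometimes report something else, mostly with a low value. They report only what shows in the picture. A call takes as long as a camera call.
- cams.spot_in(name, camera): "rect" ([left, top, right, bottom] in pixels, round what is visible of it).
The state is a dict: "time": time; "q": joint angles; "qd": joint speeds; "joint_efforts": joint torques, N m; "ee_pos": TCP position; "tcp_rot": TCP orientation; "wrist_force": force on the tool from outside, world axes, zero at the start; "torque": the same for the moment, N m; "opening": finger opening in m.
Only numpy, scipy, OpenCV 4.12 (cv2) and the standard library are available. Lean on these libraries where they do the work, as an engineer would, in place of code of your own. Each camera call takes 0.05 s, during which the arm holds its last target. There are 200 camera calls.

### The job

Turn off the lathe's compressed air: slide the plywood cover of the valve box fully aside onto the box's closed deck, so that the valve bay lies open, then push the lever that ends in a ball clockwise until it is fully shut against its stop. Push the cover along its rails without lifting it; leave the plain lever as it is and everything standing around the box where it is.

Things in the scene. Friction and masses are not known exactly. Their poses are not given: they have to be found in the camera images.
- valve_box: fixed open-topped wooden box with two air valves, 208 mm (x) by 557 mm (y, from -287 to +270), 78 mm high. Origin on the table; x across the box (away from the robot), y along it, z up; turned up to 0.2 rad. y = 0 to 245, x = -80 to 80 is the open valve bay (floor 6 mm up), y = -275 to 0 a closed grey deck, 66 mm high.
- deck_mid (a point): middle of the deck's top, 66 mm above the table. Deck and bay rim carry the cover, which slides along the box's y between side rails and end stops with tops 78 mm above the table; stops at box y = -275 and +258 mm
- cover: loose plywood cover, 180 (x) by 255 (y) by 9 mm, about 0.35 kg, lying over the valve bay, axes along the box's, 2 mm play to each rail. Origin: centre of its underside. On top a wooden push bar, 110 (x) by 22 (y) mm, top 27 mm above the origin, centred at cover y = +60. Slides to the box's -y with a few newtons; bay uncovered when its origin is at box y = -128, stop reached at -148 mm.
- ball_pivot (a point): on the vertical axis of the ball-ended lever, at the lever's mid-height, 47 mm above the table. Which of the two valves is nearer the deck varies; pivots lie about 30 mm to +x of the box's origin and 100 mm apart in y. Copper pipes run along the box's x under the levers, their tops 34 mm above the table; brass valve bodies reach 40 mm.
- ball_end (a point): centre of the steel ball, 26 mm diameter, on the end of the marked lever, 55 mm from its pivot, 47 mm above the table, so 34 to 60 mm high. The lever itself is a flat steel bar 12 mm wide and 6 mm thick (44 to 50 mm high).
- ball_lever (a joint): angle of the ball-ended lever: 0 fully open, pointing along its pipe to the box's -x; turns clockwise from above; 1.571 fully shut at its stop, pointing to the box's +y. Starts between 0 and 0.3. Stays where it is left; turning takes 0.15 N m (about 3 N at the ball).
- plain_pivot (a point): on the vertical turning axis of the plain lever, at the lever's mid-height (47 mm above the table)
- plain_end (a point): point on the plain lever, 55 mm from its pivot, at its mid-height, 47 mm above the table; the bar is 12 mm wide, 6 mm thick, has no ball and ends 66 mm from its pivot
- plain_lever (a joint): angle of the plain lever, same sense as the other: 0 open, 1.571 shut; starts between 0 and 0.2 and must be left as it is
- bowl_mid (a point): dark wooden bowl, 120 mm across, 55 high; bystander; the point is at its middle, half-way up
- finial_mid (a point): small turned wooden finial standing upright, 48 mm across its foot, 88 high; bystander; the point is at its middle, half-way up
- jar_mid (a point): amber glass jar with a steel lid, 68 mm across, 85 high; bystander; the point is at its middle, half-way up
- blank_mid (a point): square pale wood blank lying down, 50 x 160 x 50 mm; bystander; the point is at its middle, half-way up
- wrench_mid (a point): flat steel wrench lying down, 170 mm long; bystander; the point is at its middle, half-way up
- disc_mid (a point): thick round wood disc lying flat, 100 mm across, 35 high; bystander; the point is at its middle, half-way up
- knob_blank_mid (a point): small turned knob standing upright, 46 mm across, 70 high; bystander; the point is at its middle, half-way up

How it is judged:
By the outcome, as a careful person would: the job done as asked, in the order asked, and still so for the second after the job is handed in, with the robot touching nothing.
It also fails if it takes over 51 s, if anything falls off the work surface, if the arm or the gripper's body presses on something with over 40 N, if the wrist force passes 120 N, or if a joint passes its speed limit or range.

## Working session

There is one attempt and no reset: what is moved stays moved. The work goes in short steps, Python scripts to look and compute and a tool call to move; the robot and the scene stay as the last step left them, time stands still between calls to the robot, and variables do not carry over. Pictures are saved under pics/ and viewed, about 8 in all and at most 12, crops included, and the job is handed in when it is done.

Besides the shell and the picture viewer there is one more tool, called after "Emit:" in YAML: its name, and indented under it one key for each argument. apply_moves: Moves the arm, as the interface text tells. Its arguments: {"type":"object","properties":{"commands":{"type":"array"},"newtons":{"type":"number"}},"required":["commands"]}

```bash
mkdir -p pics; ls; cat > h.py <<'E'
import numpy as np, cv2
from workcell import bot, cams
def cloud(c, T=None):
    K=c["camera_matrix"]; d=c["depth"]; v,u=np.indices(d.shape)
    P=np.stack([(u-K[0,2])*d/K[0,0],(v-K[1,2])*d/K[1,1],d],-1)
    if T is None: return (P-c["t"])@c["R"]   # R^T(P-t)
    return P@T[:3,:3].T+T[:3,3]
E
python3 - <<'E'
from h import *
o=bot.get_obs();print({k:np.round(o[k],3) for k in("time","q","ee_pos","tcp_rot","wrist_force","opening")})
for n in("scene","side"):
    c=cams.camera(n);cv2.imwrite(f"pics/{n}0.png",c["frame"]);np.savez(f"{n}0.npz",**c)
    for t in("valve_box","cover","bowl_mid","finial_mid","jar_mid","blank_mid","wrench_mid","disc_mid","knob_blank_mid"):
        r=cams.spot_in(t,n)
        P=cloud(c)
        for b in r[:2]:
            x0,y0,x1,y1=map(int,b["rect"]);p=P[(y0+y1)//2,(x0+x1)//2]
            print(n,t,np.round(b["rect"]),round(b["confidence"],2),np.round(p,3))
E
```

```text
pics
{'time': np.float64(0.0), 'q': array([0.0000e+00, 5.0110e+00, 1.0034e+01, 9.5101e+01, 1.0000e-03,
       9.0000e+01]), 'ee_pos': array([0.55 , 0.   , 0.231]), 'tcp_rot': array([-90.914,  89.923, 179.087]), 'wrist_force': array([-0.657, -0.487, -0.311]), 'opening': np.float64(0.085)}
scene valve_box [190. 174. 405. 264.] 0.78 [0.618 0.004 0.064]
scene cover [285. 178. 388. 220.] 0.89 [0.578 0.134 0.077]
scene bowl_mid [399. 185. 438. 211.] 0.74 [0.571 0.413 0.022]
scene finial_mid [343. 228. 362. 260.] 0.55 [0.756 0.104 0.054]
scene jar_mid [299. 230. 323. 271.] 0.66 [ 0.766 -0.014  0.071]
scene blank_mid [205. 242. 271. 278.] 0.8 [ 0.72  -0.186  0.05 ]
scene blank_mid [192. 178. 406. 263.] 0.38 [0.63  0.005 0.065]
scene disc_mid [147. 229. 185. 270.] 0.82 [ 0.605 -0.345  0.036]
scene knob_blank_mid [341. 170. 353. 180.] 0.55 [0.451 0.231 0.067]
side valve_box [167. 163. 359. 311.] 0.96 [0.533 0.083 0.073]
side cover [182. 202. 290. 279.] 0.75 [0.585 0.141 0.069]
side bowl_mid [139. 279. 188. 316.] 0.6 [0.626 0.377 0.015]
side finial_mid [325. 161. 357. 188.] 0.61 [ 0.556 -0.322  0.038]
side finial_mid [197. 208. 216. 228.] 0.46 [0.727 0.117 0.052]
side jar_mid [224. 183. 243. 215.] 0.6 [0.711 0.018 0.073]
side blank_mid [257. 164. 288. 190.] 0.53 [ 0.712 -0.162  0.049]
side wrench_mid [323. 220. 371. 255.] 0.82 [ 0.385 -0.117  0.011]
side disc_mid [322. 160. 357. 186.] 0.71 [ 0.562 -0.325  0.037]
side knob_blank_mid [246. 279. 262. 306.] 0.81 [0.428 0.241 0.061]
```

```bash
python3 - <<'E'
import cv2,numpy as np
a=cv2.imread("pics/scene0.png")[140:300,120:460];b=cv2.imread("pics/side0.png")[130:340,120:400]
a=cv2.resize(a,(680,320));b=cv2.resize(b,(373,280))
o=np.zeros((600,680,3),np.uint8);o[:320]=a;o[320:,:373]=b
cv2.imwrite("pics/v1.png",o)
# box fit from heights: tops 60-82 mm
from h import cloud
for n in("scene0","side0"):
    c=np.load(n+".npz");P=cloud(c).reshape(-1,3)
    m=(abs(P[:,2]-.066)<.004)&(P[:,0]>.4)&(P[:,0]<.76)&(P[:,1]>-.35)&(P[:,1]<.33)
    f=c["frame"].reshape(-1,3).astype(int);g=m&(np.ptp(f,axis=1)<25)
    Q=P[g][:,:2].astype(np.float32)
    print(n,m.sum(),g.sum(),"deck rect",cv2.minAreaRect(Q))
    m=(abs(P[:,2]-.0915)<.006)&(P[:,0]>.4)&(P[:,0]<.7)&(P[:,1]>-.1)&(P[:,1]<.33)
    print("bar",m.sum(),cv2.minAreaRect(P[m][:,:2].astype(np.float32)))
E
```

```text
scene0 4079 3106 deck rect ((0.6086467504501343, -0.0663018673658371), (0.36492517590522766, 0.2886790335178375), 85.79185485839844)
bar 192 ((0.5830616354942322, 0.19549240171909332), (0.02471810393035412, 0.10850410163402557), 84.06021118164062)
side0 3742 2837 deck rect ((0.5967335104942322, -0.11420534551143646), (0.28468936681747437, 0.24922609329223633), 85.48531341552734)
bar 280 ((0.5801146030426025, 0.1951911300420761), (0.02644672617316246, 0.11329639703035355), 84.05220794677734)
```

View pics/v1.png

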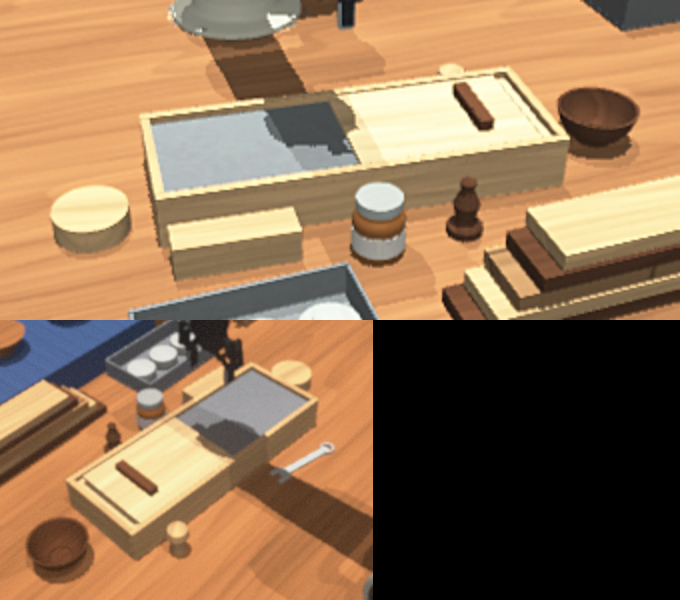

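Scene view: deck on the left (−y, ~(250,140) in the crop), cover on the right with its dark push bar at (473,105). Knob just behind the near-robot wall, jar, finial and blank along the far wall. Next I'll fit the box pose.

```bash
python3 - <<'E'
from h import *
Ps=[cloud(np.load(n+".npz")).reshape(-1,3) for n in("scene0","side0")]
for P in Ps+[np.vstack(Ps)]:
    Q=P[(P[:,2]>.058)&(P[:,2]<.084)]
    g=np.zeros((450,800),np.uint8)
    i=((Q[:,0]-.35)*1000).astype(int);j=((Q[:,1]+.4)*1000).astype(int)
    k=(i>=0)&(i<450)&(j>=0)&(j<800);g[i[k],j[k]]=1
    g=cv2.morphologyEx(g,cv2.MORPH_CLOSE,np.ones((9,9)));g=cv2.morphologyEx(g,cv2.MORPH_OPEN,np.ones((25,25)))
    n,l,s,ce=cv2.connectedComponentsWithStats(g);b=1+np.argmax(s[1:,4])
    jj=np.argwhere(l==b).astype(np.float32);r=cv2.minAreaRect(jj)
    print(np.round([r[0][0]/1e3+.35,r[0][1]/1e3-.4],4),r[1:],"mean",jj.mean(0)/1e3+[.35,-.4])
E
```

```text
[0.5692 0.0172] ((554.1397094726562, 210.966552734375), 85.53284454345703) mean [0.56310653 0.00520555]
[0.5645 0.0179] ((558.4989624023438, 211.0538330078125), 85.48600769042969) mean [0.56828637 0.01396406]
[0.5669 0.0182] ((559.662353515625, 216.32589721679688), 85.48262786865234) mean [0.56667612 0.01533262]
```

Emit:
apply_moves:
  commands:
    - [0,0.007,-0.047,0.0785,-1]
    - [0,0.014,-0.094,0.0785,-1]
    - [0,0.021,-0.141,0.0785,-1]
    - [0,0.028,-0.19,0.0785,-1]
    - [0,0.034,-0.236,0.0785,-1]
    - [0.04,0.034,-0.236,0.0785,-1]
    - [0.08,0.034,-0.236,0.0785,-1]
    - [0.12,0.034,-0.236,0.0785,-1]
    - [0.135,0.034,-0.236,0.0785,-1]
    - [0.147,0.034,-0.236,0.0785,-1]
    - [0.147,0.034,-0.236,0.0785,-1]

```text
time: 2.1
ee_pos: [0.5839, 0.2358, 0.084]
tcp_rot: [-62.0, 90.0, -156.5]
wrist_force: [0.4, 0.0, 0.6]
opening: 0.0
```

```bash
python3 - <<'E'
from h import *
from scipy.spatial.transform import Rotation as Ro
o=bot.get_obs();R=Ro.from_euler("xyz",o["tcp_rot"],degrees=True).as_matrix()
print(o["ee_pos"],R.round(3).tolist(),o["wrist_force"],o["opening"])
c=cams.camera("side");s=cams.camera("scene")
a=cv2.resize(s["frame"][120:270,250:450],(500,375));b=cv2.resize(c["frame"][140:320,150:370],(458,375))
v=np.zeros((600,800,3),np.uint8);v[:300,:400]=cv2.resize(a,(400,300));v[:300,400:]=cv2.resize(b,(400,300))
cv2.imwrite("pics/v2.png",v[:300])
E
```

```text
[0.58391867 0.23580964 0.08403308] [[-0.001, 0.997, -0.079], [-0.0, -0.079, -0.997], [-1.0, -0.001, 0.0]] [0.4138296  0.03447197 0.63806852] 4.290939912873153e-05
```

View pics/v2.png

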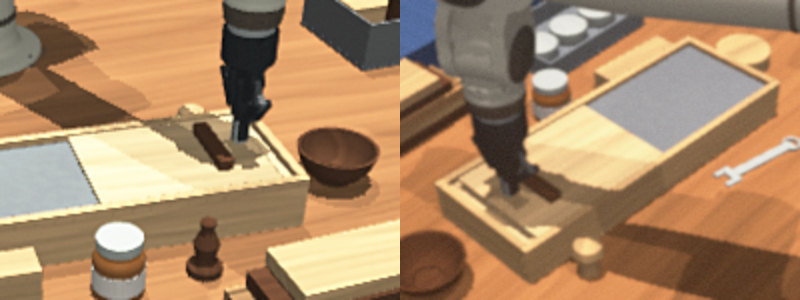

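The shut fingers stand just behind the push bar, low enough and clear of the end wall. Pushing along tool z (box −y).

Emit:
apply_moves:
  commands:
    - [0,0,0.01,0,-1]
    - [0,0,0.02,0,-1]
    - [0,0,0.035,0,-1]
    - [0,0,0.05,0,-1]
    - [0,0,0.068,0,-1]
    - [0,0,0.086,0,-1]
    - [0,0,0.104,0,-1]
    - [0,0,0.122,0,-1]
    - [0,0,0.14,0,-1]
    - [0,0,0.158,0,-1]
    - [0,0,0.174,0,-1]
    - [0,0,0.188,0,-1]

```text
time: 3.4
ee_pos: [0.5698, 0.0473, 0.086]
tcp_rot: [118.1, 89.9, 23.5]
wrist_force: [1.3, 2.8, 1.0]
opening: 0.0001
```

Emit:
apply_moves:
  commands:
    - [0,0,0.012,0,-1]
    - [0,0,0.024,0,-1]
    - [0,0,0.036,0,-1]
    - [0,0,0.046,0,-1]
    - [0,0,0.054,0,-1]
    - [0,0,0.06,0,-1]
    - [0,0,0.065,0,-1]
    - [0,0,0.07,0,-1]
    - [0,0,0.074,0,-1]

```text
time: 4.3
ee_pos: [0.564, -0.0267, 0.0859]
tcp_rot: [118.9, 89.9, 24.4]
wrist_force: [0.2, 1.8, 1.5]
opening: 0.0001
```

```bash
python3 - <<'E'
from h import *
for n in("scene","side"):
    c=cams.camera(n);P=cloud(c).reshape(-1,3);np.savez(n+"1.npz",**c)
    O=np.array([.5675,.0265]);y=np.array([.0785,.9969]);x=np.array([.9969,-.0785])
    D=P[:,:2]-O;bx,by=D@x,D@y
    m=(abs(P[:,2]-.0915)<.005)&(abs(bx)<.07)&(by<0)&(by>-.28)
    print(n,m.sum(),np.percentile(by[m],[2,50,98]).round(4) if m.any() else 0, np.percentile(bx[m],[2,98]).round(4))
E
```

```text
scene 209 [-0.0858 -0.075  -0.0503] [-0.0526  0.0546]
side 144 [-0.0878 -0.0709 -0.0447] [-0.057   0.0503]
```

Emit:
apply_moves:
  commands:
    - [0,0,0.004,0,-1]
    - [0,0,0.008,0,-1]
    - [0,0,0.008,0,-1]
    - [0,0,0.002,0,-1]
    - [-0.05,0,0,0,-1]
    - [-0.1,0,-0.03,0,-1]
    - [-0.15,0,-0.07,0,-1]
    - [-0.18,0,-0.11,0,-1]
    - [-0.18,0,-0.11,0,-1]

```text
time: 5.3
ee_pos: [0.5727, 0.0853, 0.2693]
tcp_rot: [104.4, 89.7, 10.0]
wrist_force: [-0.2, -0.5, -0.1]
opening: -0.0003
```

```bash
cat >> h.py <<'E'
O=np.array([.5675,.0265]);Y=np.array([.0785,.9969]);X=np.array([.9969,-.0785])
def wrist():
    from scipy.spatial.transform import Rotation as Ro
    o=bot.get_obs();c=cams.camera("wrist")
    T=np.eye(4);T[:3,:3]=Ro.from_euler("xyz",o["tcp_rot"],degrees=True).as_matrix();T[:3,3]=o["ee_pos"]
    return o,c,cloud(c,T@c["mount"])
def box(P): 
    D=P[...,:2]-O
    return np.stack([D@X,D@Y,P[...,2]],-1)
E
python3 - <<'E'
from h import *
o,c,P=wrist();print(o["ee_pos"]);cv2.imwrite("pics/w1.png",c["frame"]);np.savez("w1.npz",P=P,frame=c["frame"])
B=box(P)
for t in("ball_end","ball_pivot","plain_end","plain_pivot","cover"):
    for b in cams.spot_in(t,"wrist")[:2]:
        x0,y0,x1,y1=map(int,b["rect"]);print(t,b["rect"],round(b["confidence"],2),B[(y0+y1)//2,(x0+x1)//2].round(4))
E
```

```text
[0.57271014 0.08528629 0.26926134]
ball_end [247.1, 50.3, 332.1, 80.1] 0.7 [0.006  0.1655 0.0491]
ball_pivot [251.5, 47.8, 329.6, 79.3] 0.84 [0.007  0.1674 0.048 ]
plain_end [250.5, 165.1, 325.7, 186.6] 0.74 [0.0045 0.06   0.049 ]
plain_pivot [251.8, 164.9, 325.1, 185.8] 0.94 [0.0055 0.061  0.0488]
cover [196.9, 250.7, 367.1, 394.5] 0.96 [-0.0011  0.0641  0.3059]
cover [246.9, 50.3, 330.5, 81.4] 0.68 [0.0051 0.1657 0.0474]
```

View pics/w1.png

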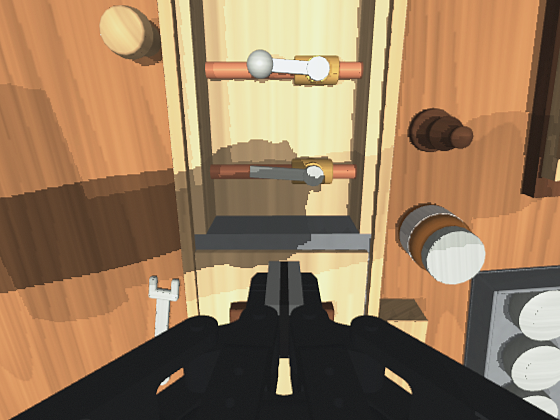

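Wrist view: bay open; ball at (260,63), its pivot at (318,68), lever nearly fully open; plain lever at (285,174), nearer the deck. Grey strip at row 240 is the deck's edge ahead of the moved cover.

```bash
python3 - <<'E'
from h import *
d=np.load("w1.npz");P=d["P"];B=box(P);f=d["frame"].astype(int)
def st(n,m): print(n,m.sum(),np.median(B[m],0).round(4),np.percentile(B[m],2,axis=0).round(4),np.percentile(B[m],98,axis=0).round(4))
v,u=np.indices(f.shape[:2]);z=B[...,2]
def roi(a,b,c,e):return (u>=a)&(u<b)&(v>=c)&(v<e)
st("ball top",roi(245,276,48,80)&(z>.052)&(z<.064))
st("pivot disc",roi(305,332,53,84)&(z>.044))
st("ball bar",roi(278,300,50,82)&(z>.043)&(z<.056))
st("plain all",roi(245,330,160,190)&(z>.043)&(z<.056))
m=roi(245,330,160,190)&(z>.043)&(z<.056)
q=B[m];print("plain fit angle",np.polyfit(q[:,0],q[:,1],1))
for r in range(205,262,4): print(r,B[r,240].round(3),B[r,345].round(3))
for r in(90,130): 
    print([ (c,B[r,c].round(3).tolist()) for c in(172,188,200,215,365,380,398)])
E
```

```text
ball top 485 [-0.0216  0.1666  0.0558] [-0.0321  0.1573  0.0522] [-0.0117  0.177   0.0593]
pivot disc 473 [0.0323 0.1629 0.0496] [0.0211 0.1531 0.0477] [0.0424 0.1725 0.0514]
ball bar 306 [0.0056 0.1647 0.0487] [-0.0043  0.1588  0.0468] [0.0155 0.1709 0.0502]
plain all 1000 [0.0086 0.0619 0.0488] [-0.0325  0.0513  0.0449] [0.0396 0.0693 0.0507]
plain fit angle [-0.06584294  0.06201919]
205 [-0.051  0.014  0.005] [0.074 0.014 0.004]
209 [-0.051  0.009  0.003] [0.075 0.009 0.005]
213 [-0.051  0.004  0.004] [0.075 0.004 0.004]
217 [-0.05   0.001  0.012] [0.074 0.002 0.013]
221 [-0.049  0.002  0.026] [0.071 0.002 0.028]
225 [-0.047  0.002  0.039] [0.069 0.002 0.04 ]
229 [-0.046  0.002  0.053] [0.067 0.001 0.051]
233 [-0.045  0.002  0.064] [0.065 0.002 0.065]
237 [-0.044 -0.002  0.066] [ 0.065 -0.003  0.064]
241 [-0.045 -0.007  0.065] [ 0.065 -0.007  0.064]
245 [-0.045 -0.012  0.064] [ 0.065 -0.011  0.065]
249 [-0.045 -0.016  0.065] [ 0.066 -0.016  0.064]
253 [-0.044 -0.016  0.074] [ 0.064 -0.017  0.074]
257 [-0.044 -0.021  0.074] [ 0.065 -0.022  0.073]
261 [-0.044 -0.026  0.074] [ 0.065 -0.026  0.073]
[(172, [-0.098, 0.143, 0.077]), (188, [-0.087, 0.143, 0.066]), (200, [-0.081, 0.143, 0.043]), (215, [-0.001, 0.138, 0.411]), (365, [0.079, 0.143, 0.049]), (380, [0.09, 0.143, 0.064]), (398, [0.103, 0.143, 0.076])]
[(172, [-0.101, 0.108, 0.078]), (188, [-0.089, 0.107, 0.066]), (200, [-0.081, 0.106, 0.055]), (215, [-0.075, 0.101, 0.004]), (365, [0.08, 0.106, 0.059]), (380, [0.092, 0.107, 0.068]), (398, [0.131, 0.101, -0.001])]
```

Cover edge at box y ≈ −0.018, so its origin is ≈ −0.146: fully aside. Pivot (0.032, 0.163), ball (−0.022, 0.167) in box coordinates. Going down on the ball's −y side.

Emit:
apply_moves:
  commands:
    - [0,-0.012,-0.038,0,-1]
    - [0,-0.024,-0.076,0,-1]
    - [0.045,-0.024,-0.076,0,-1]
    - [0.09,-0.024,-0.076,0,-1]
    - [0.135,-0.024,-0.076,0,-1]
    - [0.17,-0.024,-0.076,0,-1]
    - [0.195,-0.024,-0.076,0,-1]
    - [0.212,-0.024,-0.076,0,-1]
    - [0.225,-0.024,-0.076,0,-1]
    - [0.225,-0.024,-0.076,0,-1]

```text
time: 6.6
ee_pos: [0.5528, 0.1584, 0.0371]
tcp_rot: [-64.1, 89.8, -158.7]
wrist_force: [0.3, 0.5, 1.0]
opening: 0.0005
```

```bash
python3 - <<'E'
from h import *
o=bot.get_obs();b=box(o["ee_pos"]);print(b.round(4),o["tcp_rot"],o["q"].round(1))
p=np.array([.032,.163]);hx,hy=.013,.011
for t in np.radians([0,10,20,30,40,50,60,70,80,85,90]):
    c=p+.055*np.array([-np.cos(t),np.sin(t)])-.013*np.array([np.sin(t),np.cos(t)])-np.array([hx*np.sin(t),hy*np.cos(t)])
    print(round(np.degrees(t)),"ty %.3f tz %.3f"%(c[0]-b[0],b[1]-c[1]))
c=cams.camera("wrist");s=cams.camera("side")
v=np.hstack([cv2.resize(c["frame"],(400,300)),cv2.resize(s["frame"][160:320,150:363],(400,300))]);cv2.imwrite("pics/v3.png",v)
E
```

```text
[-0.025   0.1303  0.0371] [ -64.07846498   89.77149463 -158.727962  ] [ 16.    9.3  -6.7  74.2  -0.  110.6]
0 ty 0.002 tz -0.009
10 ty -0.002 tz -0.019
20 ty -0.004 tz -0.029
30 ty -0.004 tz -0.039
40 ty -0.002 tz -0.050
50 ty 0.002 tz -0.059
60 ty 0.007 tz -0.068
70 ty 0.014 tz -0.076
80 ty 0.022 tz -0.083
85 ty 0.026 tz -0.085
90 ty 0.031 tz -0.088
```

View pics/v3.png

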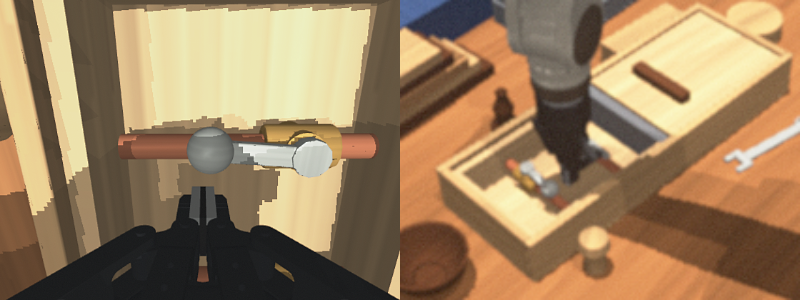

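Finger sits just on the −y side of the ball, lined up with it. Raising 7 mm and following the arc.

Emit:
apply_moves:
  commands:
    - [-0.008,-0.001,0,0,-1]
    - [-0.008,0,-0.009,0,-1]
    - [-0.008,-0.002,-0.019,0,-1]
    - [-0.008,-0.004,-0.029,0,-1]
    - [-0.008,-0.004,-0.039,0,-1]
    - [-0.008,-0.002,-0.05,0,-1]
    - [-0.008,0.002,-0.059,0,-1]
    - [-0.008,0.007,-0.068,0,-1]
    - [-0.008,0.014,-0.076,0,-1]
    - [-0.008,0.014,-0.076,0,-1]

```text
time: 7.7
ee_pos: [0.5751, 0.2351, 0.0474]
tcp_rot: [-167.2, 90.0, 98.2]
wrist_force: [-0.2, 1.1, 0.9]
opening: 0.0002
```

```bash
python3 - <<'E'
from h import *
o,c,P=wrist();print(box(o["ee_pos"]).round(4),o["wrist_force"])
s=cams.camera("scene")
v=np.hstack([cv2.resize(c["frame"],(400,300)),cv2.resize(s["frame"][130:280,240:440],(400,300))]);cv2.imwrite("pics/v4.png",v)
E
```

```text
[-0.0088  0.2085  0.0474] [-0.21195827  1.09555863  0.91522472]
```

View pics/v4.png

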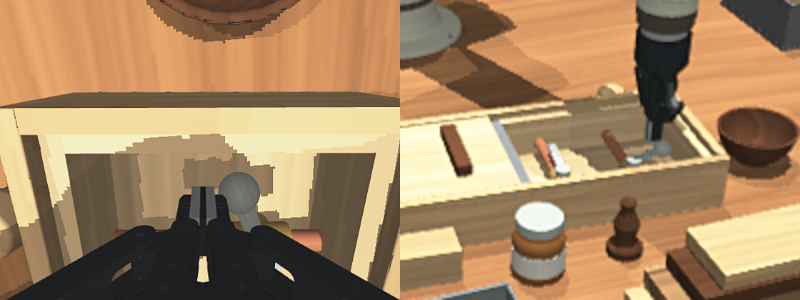

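Ball is to the right of the finger (at (240,190)), lever about 75° round. Finishing with a push in +x, watching the force.

Emit:
apply_moves:
  commands:
    - [0.003,0.004,-0.003,0,-1]
    - [0.003,0.008,-0.006,0,-1]
    - [0.003,0.011,-0.007,0,-1]
    - [0.003,0.014,-0.007,0,-1]
    - [0.003,0.014,-0.007,0,-1]

```text
time: 8.3
ee_pos: [0.5893, 0.2401, 0.0442]
tcp_rot: [-134.1, 90.0, 131.3]
wrist_force: [-2.8, 0.9, 0.8]
opening: 0.0003
```

Emit:
apply_moves:
  commands:
    - [0,0.002,0,0,-1]
    - [0,0.004,0,0,-1]
    - [0,0.004,0,0,-1]

```text
time: 8.6
ee_pos: [0.5934, 0.2398, 0.0442]
tcp_rot: [-141.1, 90.0, 124.3]
wrist_force: [-2.2, 2.0, 1.2]
opening: 0.0002
```

Emit:
apply_moves:
  commands:
    - [0,0.002,0,0,-1]
    - [0,0.003,0,0,-1]
    - [0,0.003,0,0,-1]

```text
time: 8.9
ee_pos: [0.595, 0.2397, 0.0441]
tcp_rot: [-97.9, 89.8, 167.5]
wrist_force: [-10.5, 2.8, 4.7]
opening: -0.0004
```

Emit:
apply_moves:
  commands:
    - [0,0.002,0,0,-1]
    - [0,0.003,0,0,-1]
    - [0,0.003,0,0,-1]

```text
time: 9.2
ee_pos: [0.5953, 0.2397, 0.044]
tcp_rot: [-92.5, 89.5, 173.0]
wrist_force: [-17.2, 2.2, 8.5]
opening: 0.0001
```

Force climbs without motion: the stop is reached. Backing off in −x, then up, and checking.

Emit:
apply_moves:
  commands:
    - [0,-0.006,0,0,-1]
    - [0,-0.015,0.002,0,-1]
    - [0,-0.02,0.005,0,-1]
    - [-0.04,-0.02,0.01,0,-1]
    - [-0.08,-0.02,0.03,0,-1]
    - [-0.13,-0.02,0.07,0,-1]
    - [-0.18,-0.02,0.11,0,-1]
    - [-0.22,-0.02,0.15,0,-1]
    - [-0.22,-0.02,0.15,0,-1]

```text
time: 10.1
ee_pos: [0.5654, 0.0893, 0.2673]
tcp_rot: [-94.1, 89.7, 171.3]
wrist_force: [0.5, -0.7, -0.4]
opening: 0.0003
```

```bash
python3 - <<'E'
from h import *
o,c,P=wrist();B=box(P);z=B[...,2];print(o["ee_pos"],o["wrist_force"])
def inb(x0,x1,y0,y1,z0,z1):return (B[...,0]>x0)&(B[...,0]<x1)&(B[...,1]>y0)&(B[...,1]<y1)&(z>z0)&(z<z1)
m=inb(0,.07,.19,.244,.054,.066);print("ball",m.sum(),np.median(B[m],0).round(4))
m=inb(.015,.05,.145,.20,.045,.053);print("lever bar fit dx/dy",m.sum(),np.median(B[m],0).round(4))
q=B[inb(.015,.05,.178,.2,.045,.053)];print(np.median(q,0).round(4))
m=inb(-.05,.05,.04,.085,.043,.056);q=B[m];print("plain fit",m.sum(),np.polyfit(q[:,0],q[:,1],1).round(4))
s=cams.camera("scene")
v=np.hstack([cv2.resize(c["frame"],(400,300)),cv2.resize(s["frame"][130:280,130:450],(400,300))]);cv2.imwrite("pics/v5.png",v)
S0=cloud(np.load("scene0.npz"))
for n in("scene","side"):
    if n=="side":s=cams.camera(n)
    Q=box(cloud(s))
    m=(abs(Q[...,2]-.0915)<.005)&(abs(Q[...,0])<.07)&(Q[...,1]<0)&(Q[...,1]>-.28);print(n,"bar y",np.percentile(Q[m][:,1],[2,50,98]).round(4))
    a=np.load(n+"0.npz")["frame"];
    for t in("bowl_mid","finial_mid","jar_mid","blank_mid","wrench_mid","disc_mid","knob_blank_mid"):
        print(n,t,[np.round(b["rect"]).tolist() for b in cams.spot_in(t,n)[:1]])
E
```

```text
[0.56543145 0.08933446 0.26732621] [ 0.50994359 -0.66401731 -0.37774581]
ball 317 [0.0327 0.2153 0.0566]
lever bar fit dx/dy 862 [0.0328 0.1724 0.0491]
[0.0329 0.189  0.0486]
plain fit 1004 [-0.0639  0.0621]
scene bar y [-0.0946 -0.0846 -0.074 ]
scene bowl_mid [[399.0, 187.0, 437.0, 214.0]]
scene finial_mid [[341.0, 227.0, 365.0, 258.0]]
scene jar_mid [[297.0, 232.0, 324.0, 272.0]]
scene blank_mid [[206.0, 242.0, 272.0, 281.0]]
scene wrench_mid []
scene disc_mid [[146.0, 233.0, 186.0, 271.0]]
scene knob_blank_mid [[341.0, 170.0, 353.0, 180.0]]
side bar y [-0.096  -0.0822 -0.0726]
side bowl_mid [[140.0, 276.0, 186.0, 317.0]]
side finial_mid [[198.0, 206.0, 212.0, 230.0]]
side jar_mid [[224.0, 184.0, 242.0, 211.0]]
side blank_mid [[257.0, 163.0, 300.0, 191.0]]
side wrench_mid [[324.0, 220.0, 371.0, 253.0]]
side disc_mid [[325.0, 160.0, 356.0, 185.0]]
side knob_blank_mid [[244.0, 279.0, 264.0, 306.0]]
```

View pics/v5.png

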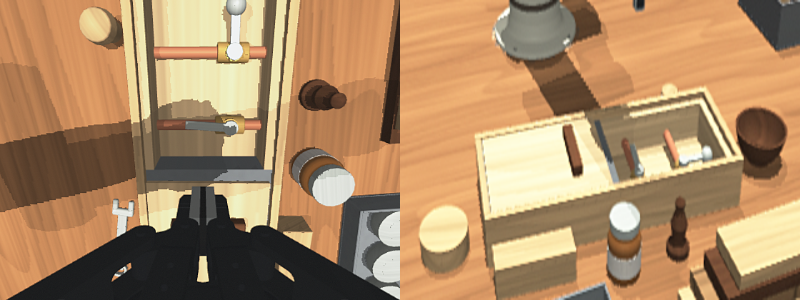

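The ball lever points straight along box +y, the plain lever's slope is unchanged (−0.064 now, −0.066 before), the cover is on the deck and the bystanders have not moved. Handing in.

```bash
python3 -c "
from workcell import bot
print(bot.job_done())"
```

```text
the job is handed in; nothing more can be done
None
```

I slid the cover along its rails onto the deck and turned the ball-ended lever clockwise until it was against its stop. I then backed the arm clear and handed the job in at about 10 s.

**Cover:** its edge measured at box y ≈ −18 mm in the wrist image, which puts its origin at about −146 mm. The push bar, measured from the other two cameras, gave about −144 mm. The two agree within the calibration, and both are past the −128 mm needed to open the bay.

**Ball lever:** the ball and the bar lie along box +y (x = 32.7 to 32.9 mm along the lever, pivot at about 32 mm), so the angle is about 90°. At the stop the force rose to about 17 N with no further motion.

**Plain lever:** its slope was −0.066 before and −0.064 after, so it was not moved.

**Bystanders:** all seven were found where they started, within the detectors' scatter. The scene camera did not find the wrench in either picture, but the side camera showed it unmoved. In the first picture the side camera's best match for the finial was really the disc.

The only deviation was that one descent went about 7 mm lower than planned, to 37 mm, still above the 34 mm pipes. I corrected it before pushing the lever.

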